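# Dust off the brick finds at the extraction tray

### The arm

A 6-joint arm with a two-finger parallel gripper is mounted at the origin on the work surface. World frame = base frame: x ahead of the robot, y to its left, z up, the work surface at z = 0. Lengths are in m, angles in rad, forces in N, time in s.
With the tool pointing down it reaches from about 0.25 to 0.775 m from the base axis. Payload 4 kg.
Tool frame: the origin (TCP) lies at the very end of the fingers, on their centre line; the grasp point (between the pads) lies bot.hold_point_z behind it (bot.hold_point_z is the distance from the TCP to the grasp point, in m); z points along the fingers, y is the line along which they close (so a half turn about z gives the same grasp; the last joint's range is limited). The gripper opens to 94 mm and grips with 3 to 60 N. Pads are 16 mm wide; open, the fingers measure 119 mm over their backs; the gripper's body (75 mm by 177 mm) begins 78 mm behind the grasp point.
Start: joints at [-1.337, 0.087, 1.371, -0, 1.684, -0.103], TCP at [0.182, -0.519, 0.206] pointing down, gripper open.
Joint ranges: [-3.1, 3.1], [-0.76, 2.03], [0.27, 2.55], [-1.08, 4.22], [0.17, 2.65], [-2.57, 2.57]. Speed limits (rad/s): [2.79, 2.79, 3.14, 3.14, 3.14, 3.14].

### API

Orientations are given as a 3x3 rotation matrix whose columns are the frame's x, y, z axes.
In Python, from cell import bot, imaging, order gives the robot as it stands.
- The arm moves only by the tool play_rows, never from a script. Its argument "series" is text: rows parted by semicolons, each of 4 numbers parted by spaces: the shift along the tool's x, y, z normalised to -1 to 1, where 1 is 250 mm, then the turn about the tool's z normalised to -1 to 1, where 1 is 60 degrees. In form: tx ty tz spin; .... A call has 1 to 20 rows; each row is the pose to reach, as a shift and turn from the pose commanded when the call began, along the tool's axes at that moment; what a row does not reach only later rows make up. A row lasts 1/8 s, in which the tool goes at most 62.5 mm and 10.7 degrees, less where a joint would pass 70% of its speed; a pose out of reach is approached as far as the arm can. A call with a number of a shift or a turn outside -1 to 1 is refused whole. A call with a gripper value outside its range is refused whole. "jaw" is the opening, from 0 (shut) to 1 (fully open), set as the call begins (left out, the last holds). The fingers move at their own pace and stop on an object; "force" is the grip in N (left out, the last holds). Time passes only in rows, so rows that repeat a pose let the fingers close. It gives the time, the measured TCP pose, the force, the opening and the grip force at its end, in the units of the state.
- bot.observe(): the state, without advancing time (a new reading comes with each control period).
- imaging.get_image(name): name is "side" or "top" or "wrist"; returns a dict with "frame" (420x560x3 uint8, red, green, blue), "fx", "fy", "cx", "cy" (pixels), "extrinsics" (4x4, takes a point from world to camera coordinates). Camera axes: x right, y down, z forward; pixel columns grow to the right and rows downward; lengths in m; the calibration is good to about 2 mm. The wrist camera is an equidistant fisheye: a pixel r from the principal point sees the ray r / f radians off the axis. A picture is of the moment at which its call begins. There is no depth.
- order.sign_off(): hands the job in; it is judged then, once.
The state is a dict: "time": time; "joint_positions": joint angles; "qvel": joint speeds; "effort": joint torques, N m; "position": TCP position; "orientation": TCP orientation; "force": force on the tool from outside, world axes, zero at the start; "moment": the same for the moment, N m; "finger_gap": finger opening in m; "grasp_force": force on a finger pad.
Only numpy, scipy, OpenCV 4.12 (cv2) and the standard library are available. Lean on these libraries where they do the work, as an engineer would, in place of code of your own. Each camera call takes 0.05 s, during which the arm holds its last target. There are 200 camera calls.

### The job

Put every find standing on the table in front of you (red brick, pale brick, grey stone: whichever are there) into a cradle of the dust tray, one in each and flat on its pad; only then turn the extraction valve's yellow lever to the green 60 degree mark and let go. Take the air duster from its cradle and, without touching the finds with it, keep its nozzle about 7 cm from each find, pointing at the middle of its top, for two seconds, cleanest first: red brick, then pale brick, then grey stone. Lay the duster back in its cradle, nozzle the same way as before, then shut the valve fully; all finds must end up seated in their cradles, and the other things on the table left alone.

Things in the scene. Friction and masses are not known exactly. Their poses are not given: they have to be found in the camera images.
- red_brick: red brick piece, a roughly box-shaped find, 56 x 42 x 44 mm (x, y, z), loose, 0.1 to 0.3 kg; origin at the centre of its underside, z up through its top, x along its longer side. Stands on the table at the start, or is absent (None): two or three of the three finds are present.
- red_brick_top (a point): the middle of the top face of the red brick piece, on its z axis; same axes as the piece
- pale_brick: pale yellow brick piece, a roughly box-shaped find, 52 x 40 x 42 mm (x, y, z), loose, 0.1 to 0.3 kg; origin at the centre of its underside, z up through its top, x along its longer side. Stands on the table at the start, or is absent (None): two or three of the three finds are present.
- pale_brick_top (a point): the middle of the top face of the pale yellow brick piece, on its z axis; same axes as the piece
- grey_stone: dark grey stone, a roughly box-shaped find, 50 x 44 x 46 mm (x, y, z), loose, 0.1 to 0.3 kg; origin at the centre of its underside, z up through its top, x along its longer side. Stands on the table at the start, or is absent (None): two or three of the three finds are present.
- grey_stone_top (a point): the middle of the top face of the dark grey stone, on its z axis; same axes as the piece
- cradle0 (a point): -y end one of three blue-rimmed cradles on the fixed aluminium dust tray (160 x 380 mm, row along the point's y, pitch 115 mm): middle of its black padded floor, 56 mm above the table, 6 mm above the tray's top. Inside 70 mm (point x) by 58 mm (y); rims 4 mm thick, 10 mm above the pad. Any find fits any cradle, long side along x.
- cradle1 (a point): middle one of three blue-rimmed cradles on the fixed aluminium dust tray (160 x 380 mm, row along the point's y, pitch 115 mm): middle of its black padded floor, 56 mm above the table, 6 mm above the tray's top. Inside 70 mm (point x) by 58 mm (y); rims 4 mm thick, 10 mm above the pad. Any find fits any cradle, long side along x.
- cradle2 (a point): +y end one of three blue-rimmed cradles on the fixed aluminium dust tray (160 x 380 mm, row along the point's y, pitch 115 mm): middle of its black padded floor, 56 mm above the table, 6 mm above the tray's top. Inside 70 mm (point x) by 58 mm (y); rims 4 mm thick, 10 mm above the pad. Any find fits any cradle, long side along x.
- valve (a joint): angle of the yellow lever of the extraction valve, rad: 0 = shut (lever over the red mark), grows anticlockwise seen from above to 1.571 fully open (end stop); marks every 15 degrees, green mark at 60 degrees = 1.047. Stays where it is left; about 0.2 N m of friction. Found between shut and 20 degrees.
- valve_pivot (a point): on the lever's vertical pivot axis at mid-height of the lever, 87 mm above the table; point x points along the lever when it is shut (towards the red mark). White dial of radius 50 mm below it, its top 69 mm above the table, on a column of radius 30 mm.
- valve_grip (a point): middle of the lever's section, 75 mm out from the pivot axis; x points outward along the lever. The lever is a bar 16 mm wide and 18 mm high, reaching from the pivot to 109 mm out, its top 96 mm above the table; it can be pinched across from above anywhere past the dial's edge and led round, or pushed.
- duster: cordless air duster, loose, 0.35 kg: orange box-like barrel 150 x 36 x 40 mm (x, y, z), black grip band in the middle, black nozzle tube of radius 8 mm at the +x end bent 60 degrees downward; origin at the middle of the barrel's underside. Balanced about the barrel's middle: grip it there across y. It lies in its cradle at the start.
- duster_nozzle (a point): mouth of the duster's nozzle, at x = +122 mm, z = -26 mm in the duster's frame; its x axis is the direction in which it blows (in the duster's frame 60 degrees below +x), its y axis is the duster's y
- stand_seat (a point): seat of the fixed grey duster cradle: where the duster's origin belongs, 55 mm above the table; x = the way the nozzle points when put away. Open-topped forks at x = -50 and +50 mm (12 mm thick), 44 mm between cheeks that rise 22 mm above the seat, then flare out to 40 mm above it. The nozzle hangs in front; between the forks there is room for fingers. Base plate 150 x 110 x 10 mm.
- jar: bystander to be left alone: small closed jar, radius 22, 55 high mm, loose; origin at its underside
- bottle: bystander to be left alone: closed bottle, radius 26, 120 high mm, loose; origin at its underside
- brush: bystander to be left alone: brush lying flat on the table, loose
- scale_bar: bystander to be left alone: yellow bar 100 x 25 x 8 mm, loose; origin at its underside
- sample_tray: bystander to be left alone: open cardboard tray 100 x 70 x 30 mm, loose; origin at its underside
- mug: bystander to be left alone: blue mug, radius 40, 90 high mm, loose; origin at its underside
Mind the look-alikes: they are no part of the job. Of the things that look like the red_brick, the largest one is meant.

How it is judged:
By the outcome, as a careful person would: the job done as asked, in the order asked, and still so for the second after the job is handed in, with the robot touching nothing.
Of red_brick, pale_brick, grey_stone only 2 to 3 are there at a start; the rules pass over those that are not, and their reading is None.
At some moment in a run one of red_brick, pale_brick, grey_stone may be knocked a few centimetres aside while the robot is not near it.
It also fails if it takes over 210 s, if anything falls off the work surface, if the arm or the gripper's body presses on something with over 40 N, if the wrist force passes 120 N, or if a joint passes its speed limit or range.

## Working session

There is one attempt and no reset: what is moved stays moved. The work goes in short steps, Python scripts to look and compute and a tool call to move; the robot and the scene stay as the last step left them, time stands still between calls to the robot, and variables do not carry over. Pictures are saved under pics/ and viewed, at most 14 in all, crops included, and the job is handed in when it is done.

Besides the shell and the picture viewer there is one more tool, called after "Call:" by a JSON object that holds its "name" and its "arguments", one argument or row to a line. play_rows: Moves the arm, as the interface text tells. Scaled input: -1 to 1 covers 250 mm each way for a shift and 60 degrees each way for a turn. Its arguments: {"type":"object","properties":{"series":{"type":"string"},"jaw":{"type":"number"},"force":{"type":"number"}},"required":["series"]}

```bash
mkdir -p pics; ls
python3 - <<'E'
from cell import bot, imaging, order
import cv2,numpy as np
print(bot.observe(), bot.hold_point_z)
for n in ["top","side","wrist"]:
    d=imaging.get_image(n); cv2.imwrite(f"pics/{n}0.png",d["frame"][...,::-1])
    print(n,d["fx"],d["fy"],d["cx"],d["cy"],np.round(d["extrinsics"],4).tolist())
E
```

```text
pics
{'time': 0.0, 'joint_positions': array([-1.33711455e+00,  8.79628935e-02,  1.37222489e+00, -2.94157903e-05,
        1.68357048e+00, -1.03106299e-01]), 'qvel': array([ 1.20051401e-03,  7.98021333e-04, -2.07708791e-03, -9.83686643e-04,
       -2.36318192e-04, -3.56102236e-05]), 'effort': array([ 4.87512661e-04, -3.40184534e+01, -3.02424896e+01,  7.16604455e-02,
        3.29980475e-02, -1.78674113e-04]), 'position': array([ 0.18161039, -0.51858759,  0.20431474]), 'orientation': array([[ 9.43822072e-01,  3.30453651e-01, -5.29904258e-04],
       [ 3.30454019e-01, -9.43819756e-01,  2.09997884e-03],
       [ 1.93811569e-04, -2.15711538e-03, -9.99997655e-01]]), 'force': array([-0.81741169, -0.74593842, -0.15957849]), 'moment': array([-0.00386822,  0.04318555,  0.02706249]), 'grasp_force': 0.0, 'finger_gap': 0.09409304074314848} 0.0188
top 536.6261739876064 536.6261739876064 272.1315421808034 211.015358599611 [[-0.0064, -1.0, 0.0071, -0.0085], [-0.9871, 0.0052, -0.1603, 0.5372], [0.1602, -0.008, -0.987, 1.8056], [0.0, 0.0, 0.0, 1.0]]
side 413.93513726263916 413.93513726263916 279.0742891936725 205.934396139122 [[-0.7954, -0.6057, -0.019, 0.4043], [-0.364, 0.5026, -0.7842, 0.2585], [0.4845, -0.6169, -0.6203, 0.9159], [0.0, 0.0, 0.0, 1.0]]
wrist 325.19226210127806 325.19226210127806 291.88806140363016 207.4736244215334 [[0.331, -0.9436, -0.0026, -0.5485], [-0.9059, -0.3186, 0.279, -0.0304], [-0.2641, -0.09, -0.9603, 0.3929], [0.0, 0.0, 0.0, 1.0]]
```

View pics/top0.png

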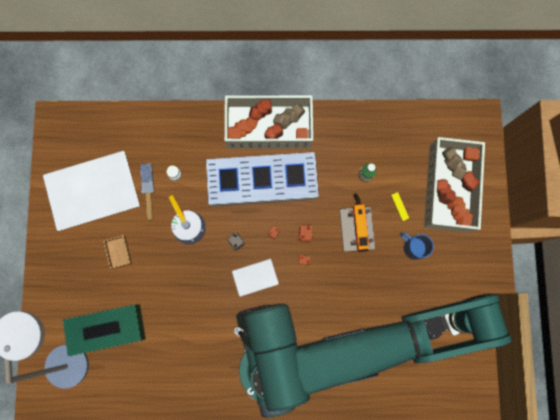

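View pics/side0.png

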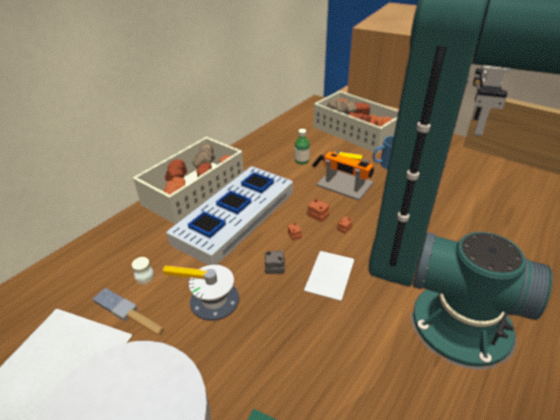

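```bash
cat > h.py <<'E'
from cell import bot, imaging, order
import cv2,numpy as np
from scipy.optimize import least_squares
np.set_printoptions(precision=4,suppress=True)
def ray(d,px):
    x=(px[0]-d["cx"])/d["fx"];y=(px[1]-d["cy"])/d["fy"]
    if d.get("fish"):
        r=np.hypot(x,y); s=np.sin(r)/r if r>1e-9 else 1; v=np.array([x*s,y*s,np.cos(r)])
    else: v=np.array([x,y,1.])
    E=d["extrinsics"];R=E[:3,:3]
    return -R.T@E[:3,3],R.T@v
def onz(d,px,z):
    c,v=ray(d,px); return c+v*(z-c[2])/v[2]
def tri(obs):
    A=np.zeros((3,3));b=np.zeros(3)
    for d,p in obs:
        c,v=ray(d,p);v=v/np.linalg.norm(v);P=np.eye(3)-np.outer(v,v);A+=P;b+=P@c
    return np.linalg.solve(A,b)
def proj(d,P):
    E=d["extrinsics"];q=E[:3,:3]@np.asarray(P,float)+E[:3,3]
    if d.get("fish"):
        r=np.hypot(q[0],q[1]);t=np.arctan2(r,q[2]);k=t/r if r>1e-9 else 1/q[2];u=q[:2]*k
    else:u=q[:2]/q[2]
    return np.array([d["cx"]+d["fx"]*u[0],d["cy"]+d["fy"]*u[1]])
def img(n,save=None):
    d=imaging.get_image(n);d["fish"]=n=="wrist"
    if save: cv2.imwrite(f"pics/{save}.png",d["frame"][...,::-1])
    return d
def go(x,y,z,yaw=None):
    """tool at world xyz; yaw= world angle of tool y (closing line); prints tx ty tz spin"""
    s=bot.observe();R=s["orientation"];t=R.T@(np.array([x,y,z])-s["position"])
    sp=0
    if yaw is not None:
        cur=np.arctan2(R[1,1],R[0,1]); sp=-(yaw-cur)  # tool z down
        sp=(sp+np.pi/2)%np.pi-np.pi/2
    print("move",np.round(t/0.25,4),"spin",round(np.degrees(sp)/60,4),"j6",round(s["joint_positions"][5],3))
E
python3 - <<'E'
from h import *
t=img("top");s=img("side");w=img("wrist")
for n,p,z in [("red",(306,233),.04),("grey",(236,241),.04),("c0",(229,179),.056),("c1",(262,177),.056),("c2",(295,175),.056),("piv",(187,226),.087),("leverEnd",(172,198),.09),("duster",(361,228),.09),("nozzle",(357,197),.04)]:
    print(n,onz(t,p,z))
print("cradle tri", tri([(t,(229,179)),(s,(207,223))]),tri([(t,(295,175)),(s,(258,181))]))
print("cam rel tool",bot.observe()["orientation"].T@(ray(w,(0,0))[0]-bot.observe()["position"]))
go(.47,0,.33,np.pi/2)
E
```

```text
red [ 0.4607 -0.1274  0.04  ]
grey [0.4345 0.1125 0.04  ]
c0 [0.6479 0.1367 0.056 ]
c1 [0.6544 0.0227 0.056 ]
c2 [ 0.6609 -0.0915  0.056 ]
piv [0.4808 0.2737 0.087 ]
leverEnd [0.5757 0.3255 0.09  ]
duster [ 0.4705 -0.3081  0.09  ]
nozzle [ 0.5854 -0.3065  0.04  ]
cradle tri [0.6468 0.1361 0.0584] [ 0.6586 -0.0919  0.0616]
cam rel tool [ 0.0807 -0.0004 -0.1798]
move [ 1.7744 -1.5784 -0.4984] spin 0.3216 j6 -0.103
```

Call:
{"name": "play_rows", "arguments": {
  "series": "0.887 -0.789 -0.5 0.32;0.887 -0.789 -0.5 0.32;0.887 -0.789 -0.5 0.32;0.887 -0.789 -0.5 0.32;0.887 -0.789 -0.5 0.32;0.887 -0.789 -0.5 0.32;0.887 -0.789 -0.5 0.32",
  "jaw": 1
}}

```text
time: 1.18
position: [0.3259, -0.2597, 0.3305]
orientation: [[1.0, 0.003, -0.0], [0.003, -1.0, -0.001], [-0.0, 0.001, -1.0]]
force: [0.2, -1.2, -0.3]
finger_gap: 0.0937
grasp_force: 0.0
```

Run:
```python
from h import *
w=img("wrist","w1"); go(.43,-.12,.33,np.pi/2); go(.45,.1,.33,np.pi/2);go(.40,.1,.33,np.pi/2)
```

```text
move [ 0.4188 -0.5603 -0.0019] spin 0.0012 j6 0.759
move [ 0.4998 -1.4402 -0.0018] spin 0.0012 j6 0.759
move [ 0.2998 -1.4405 -0.0015] spin 0.0012 j6 0.759
```

View pics/w1.png

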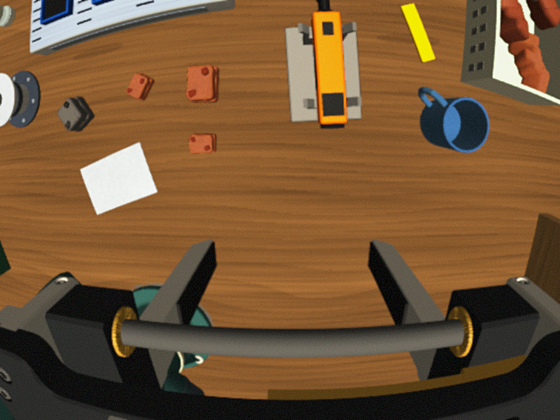

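Call:
{"name": "play_rows", "arguments": {
  "series": "0.42 -0.96 0 0;0.42 -0.96 0 0;0.42 -0.96 0 0;0.42 -0.96 0 0;0.42 -0.96 0 0;0.42 -0.96 0 0"
}}

```text
time: 1.98
position: [0.4305, -0.0205, 0.3291]
orientation: [[1.0, 0.001, -0.003], [0.001, -1.0, -0.0], [-0.003, 0.0, -1.0]]
force: [-0.0, -0.4, -0.1]
finger_gap: 0.0939
grasp_force: 0.0
```

Run:
```python
from h import *
w=img("wrist","w2"); print(bot.observe()["position"])
for n,P in [("red",(.46,-.127,.02)),("grey",(.4345,.1125,.02))]:
    p=proj(w,P); print(n,p); x,y=p.astype(int)
cv2.imwrite("pics/w2b.png",cv2.resize(w["frame"][:300,:,::-1],(800,429),interpolation=cv2.INTER_CUBIC))
```

```text
[ 0.4303 -0.0211  0.3295]
red [361.7937 149.6543]
grey [206.3849 166.1603]
```

View pics/w2b.png

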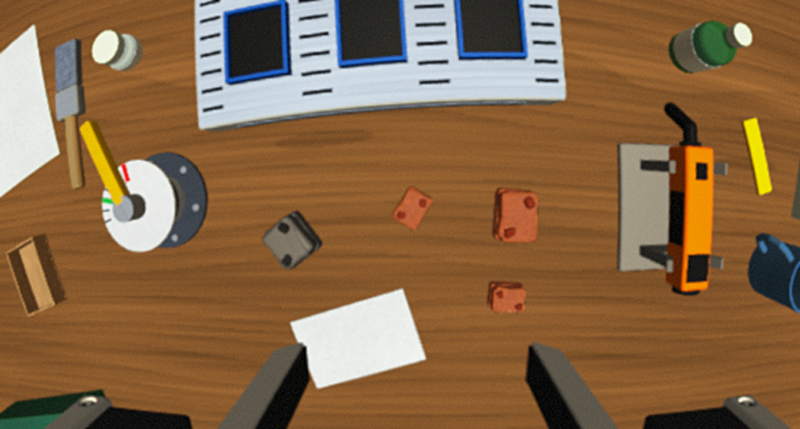

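```bash
cat >> h.py <<'E'
from scipy.optimize import minimize
def hsv(d): return cv2.cvtColor(d["frame"],cv2.COLOR_RGB2HSV).astype(int)
def blob(m,near,rad=40):
    n,l,st,c=cv2.connectedComponentsWithStats(m.astype(np.uint8))
    b=[i for i in range(1,n) if st[i,4]>25 and np.hypot(*(c[i]-near))<rad]
    if not b: return None
    i=max(b,key=lambda i:st[i,4]); cs,_=cv2.findContours((l==i).astype(np.uint8),cv2.RETR_EXTERNAL,cv2.CHAIN_APPROX_NONE)
    o=np.zeros(m.shape,np.uint8);cv2.drawContours(o,[cv2.convexHull(max(cs,key=len))],-1,1,-1);return o
def boxfit(views,masks,dims,x0,zfix=None):
    """x0=(x,y,yaw,z underside)"""
    c=np.array([[sx*dims[0]/2,sy*dims[1]/2,z*dims[2]] for sx in(-1,1) for sy in(-1,1) for z in(0,1)])
    def f(p):
        z=zfix if zfix is not None else p[3];R=np.array([[np.cos(p[2]),-np.sin(p[2])],[np.sin(p[2]),np.cos(p[2])]])
        W=np.c_[c[:,:2]@R.T+p[:2],c[:,2]+z];e=0
        for d,m in zip(views,masks):
            P=np.array([proj(d,q) for q in W],np.float32);h=cv2.convexHull(P)
            o=np.zeros(m.shape,np.uint8);cv2.fillPoly(o,[np.round(h*16).astype(np.int32)],1,shift=4)
            e+=1-(o&m).sum()/(o|m).sum()
        return e/len(views)
    best=None
    for a in np.linspace(0,np.pi,7)[:-1] if x0[2] is None else [x0[2]]:
        s=np.array([x0[0],x0[1],a,x0[3]])
        S=np.vstack([s]+[s+k for k in np.diag([.01,.01,.25,.01])])
        r=minimize(f,s,method="Nelder-Mead",options=dict(initial_simplex=S,maxiter=250))
        if best is None or r.fun<best.fun: best=r
    return best.x,best.fun
def redm(d): h=hsv(d);return ((h[...,0]<8)|(h[...,0]>174))&(h[...,1]>140)&(h[...,2]>60)
def greym(d): f=d["frame"].astype(int);return (f.max(2)-f.min(2)<22)&(f.max(2)<130)
def orm(d): h=hsv(d);return (h[...,0]>8)&(h[...,0]<20)&(h[...,1]>215)&(h[...,2]>190)
E
python3 - <<'E'
from h import *
V=[img("wrist"),img("top"),img("side")];w,t,s=V
for n,mf,dims,P in [("red",redm,(.056,.042,.044),(.46,-.127,.02)),("grey",greym,(.05,.044,.046),(.4345,.1125,.02))]:
    M=[blob(mf(d),proj(d,P),15) for d in V]
    k=[i for i in range(3) if M[i] is not None]
    print(n,[None if m is None else int(m.sum()) for m in M])
    for kk in (k,[0],): print(kk,boxfit([V[i] for i in kk],[M[i] for i in kk],dims,(P[0],P[1],None,0.),None if len(kk)>1 else 0.))
M=[blob(orm(d),proj(d,(.47,-.308,.08)),25) for d in V]; print([None if m is None else int(m.sum()) for m in M])
k=[i for i in range(3) if M[i] is not None]
print("duster",boxfit([V[i] for i in k],[M[i] for i in k],(.15,.036,.04),(.47,-.308,0,.055)))
# tray pads
obs={0:[],1:[],2:[]}
for d in V:
    f=d["frame"].astype(int)
    for i,P in enumerate([(.648,.137,.056),(.654,.023,.056),(.661,-.0915,.056)]):
        m=blob((f.max(2)<45),proj(d,P),12)
        if m is not None:
            mo=cv2.moments(m,True);c=(mo["m10"]/mo["m00"],mo["m01"]/mo["m00"]);obs[i].append((d,c))
for i in obs: print("cradle",i,len(obs[i]),tri(obs[i]),[onz(d,c,.056) for d,c in obs[i]])
# valve: lever yellow, pivot hub
for n,d in zip("wts",V):
    h=hsv(d);m=(h[...,0]>18)&(h[...,0]<32)&(h[...,1]>180)&(h[...,2]>140);b=blob(m,proj(d,(.53,.3,.087)),25)
    if b is None: print(n,"none");continue
    r=cv2.minAreaRect(np.argwhere(b)[:,::-1].astype(np.float32));q=cv2.boxPoints(r)
    print(n,r,[onz(d,x,.096)[:2] for x in q])
E
```

```text
red [47, None, None]
[0] (array([ 0.4249, -0.124 ,  0.8254,  0.0164]), np.float64(0.9612530915086562))
[0] (array([ 0.4249, -0.124 ,  0.8254,  0.0164]), np.float64(0.9612530915086562))
grey [964, 154, 369]
[0, 1, 2] (array([ 0.4331,  0.1154,  0.69  , -0.0072]), np.float64(0.2610938444271778))
[0] (array([0.4317, 0.1157, 0.7186, 0.0068]), np.float64(0.2052761747732894))
[2016, 299, 375]
duster (array([ 0.4738, -0.3136,  0.1468,  0.0532]), np.float64(0.49342728479970505))
cradle 0 3 [0.6452 0.1402 0.0625] [array([0.6442, 0.1422, 0.056 ]), array([0.6502, 0.1416, 0.056 ]), array([0.6503, 0.1344, 0.056 ])]
cradle 1 2 [0.6476 0.026  0.0643] [array([0.6486, 0.0259, 0.056 ]), array([0.6574, 0.0188, 0.056 ])]
cradle 2 2 [ 0.6552 -0.0903  0.0637] [array([ 0.6553, -0.093 ,  0.056 ]), array([ 0.6653, -0.0975,  0.056 ])]
w ((69.51460266113281, 111.95985412597656), (57.87489700317383, 10.270074844360352), 64.98310089111328) [array([0.5794, 0.3425]), array([0.5829, 0.3224]), array([0.4984, 0.2778]), array([0.4935, 0.2966])]
t ((176.10000610351562, 207.70001220703125), (28.174455642700195, 6.7082037925720215), 63.43495178222656) [array([0.5795, 0.342 ]), array([0.5896, 0.3221]), array([0.5038, 0.2782]), array([0.4938, 0.2979])]
s ((182.88414001464844, 271.5426940917969), (42.29528045654297, 11.0431547164917), 6.34019136428833) [array([0.5677, 0.3493]), array([0.5916, 0.3256]), array([0.5037, 0.2789]), array([0.4825, 0.3036])]
```

Run:
```python
from h import *
V=[img("wrist"),img("top"),img("side")];w,t,s=V
hs=[hsv(d) for d in V]
for n,P in [("red",(.46,-.127,.04)),("grey",(.433,.115,.046)),("orange",(.44,-.310,.095)),("wood",(.40,0,0))]:
    for d,h in zip(V,hs):
        x,y=proj(d,P).round().astype(int); print(n,(x,y),np.median(h[y-3:y+4,x-3:x+4].reshape(-1,3),0),h[y-3:y+4,x-3:x+4].reshape(-1,3).min(0),h[y-3:y+4,x-3:x+4].reshape(-1,3).max(0))
```

```text
red (np.int64(364), np.int64(151)) [  9. 175. 190.] [  9 168 185] [ 10 180 195]
red (np.int64(306), np.int64(233)) [23. 12. 69.] [ 0  2 63] [173  48 103]
red (np.int64(319), np.int64(205)) [  9. 162. 197.] [  7 158 141] [ 11 197 204]
grey (np.int64(200), np.int64(170)) [ 19.  51. 128.] [ 14  44 122] [ 23  57 132]
grey (np.int64(235), np.int64(241)) [ 16.  31. 132.] [ 9 27 87] [ 19  40 137]
grey (np.int64(275), np.int64(255)) [ 16.  40. 125.] [12 25 80] [ 23  53 133]
orange (np.int64(488), np.int64(175)) [ 18. 255. 241.] [ 0 27 19] [177 255 249]
orange (np.int64(362), np.int64(237)) [ 17. 180. 136.] [11 53 55] [ 20 222 237]
orange (np.int64(358), np.int64(163)) [ 15. 244. 211.] [ 5 13 32] [165 255 250]
wood (np.int64(279), np.int64(185)) [ 14. 174. 140.] [ 14 165 134] [ 16 179 152]
wood (np.int64(269), np.int64(252)) [ 14. 151. 130.] [ 13 146 125] [ 15 159 136]
wood (np.int64(311), np.int64(248)) [ 15. 155. 151.] [ 14 148 146] [ 16 167 159]
```

```bash
cat >> h.py <<'E'
def redm(d): h=hsv(d);return ((h[...,0]<12)|(h[...,0]>174))&(h[...,1]>120)&(h[...,2]>50)
def greym(d): h=hsv(d);return (h[...,1]<85)&(h[...,2]<155)
def orm(d): h=hsv(d);m=(h[...,0]>6)&(h[...,0]<24)&(h[...,1]>225)&(h[...,2]>110);return cv2.morphologyEx(m.astype(np.uint8),cv2.MORPH_CLOSE,np.ones((15,15)))>0
def finds(V,which=("red","grey"),P0=dict(red=(.46,-.127,.02),grey=(.433,.115,.02)),z0=0.,rad=15):
    D=dict(red=(redm,(.056,.042,.044)),grey=(greym,(.05,.044,.046)));out={}
    for n in which:
        mf,dims=D[n];P=P0[n];M=[blob(mf(d),proj(d,P),rad) for d in V];k=[i for i in range(len(V)) if M[i] is not None]
        print(n,[None if m is None else int(m.sum()) for m in M])
        if not k: continue
        if len(k)>1: print("  all",boxfit([V[i] for i in k],[M[i] for i in k],dims,(P[0],P[1],None,z0)))
        i=k[0];r=boxfit([V[i]],[M[i]],dims,(P[0],P[1],None,z0),z0);print("  first",r);out[n]=r
    return out
E
python3 - <<'E'
from h import *
V=[img("wrist"),img("top"),img("side")];w,t,s=V
finds(V)
M=[blob(orm(d),proj(d,(.47,-.308,.08)),25) for d in V]; print([None if m is None else int(m.sum()) for m in M])
for k in ([0,2],[0,1,2]): print("duster",boxfit([V[i] for i in k],[M[i] for i in k],(.15,.036,.04),(.47,-.308,0,.055)))
E
```

```text
red [1126, 54, 380]
  all (array([ 0.4598, -0.1262,  3.0507, -0.0053]), np.float64(0.3719306434393146))
  first (array([ 0.4602, -0.1245, -0.144 ,  0.0104]), np.float64(0.13225058004640367))
grey [977, 179, 403]
  all (array([ 0.4332,  0.1152,  0.6986, -0.0044]), np.float64(0.20855880879164004))
  first (array([0.4325, 0.1157, 0.5959, 0.0046]), np.float64(0.18242677824267783))
[2103, 155, 696]
duster (array([ 0.4738, -0.3142,  0.0387,  0.0571]), np.float64(0.29057524986413125))
duster (array([ 0.4732, -0.309 ,  0.039 ,  0.0563]), np.float64(0.44207841284337385))
```

Run:
```python
from h import *
go(.44,-.125,.16,np.pi/2-0.1)
```

```text
move [0.038  0.42   0.6826] spin 0.0961 j6 1.392
```

Call:
{"name": "play_rows", "arguments": {
  "series": "0.04 0.42 0.68 0.09;0.04 0.42 0.68 0.09;0.04 0.42 0.68 0.09;0.04 0.42 0.68 0.09;0.04 0.42 0.68 0.09",
  "jaw": 0.8
}}

```text
time: 3.1
position: [0.4407, -0.1244, 0.1608]
orientation: [[0.996, -0.093, -0.0], [-0.093, -0.996, 0.001], [-0.0, -0.001, -1.0]]
force: [-0.0, 1.4, 0.8]
finger_gap: 0.0755
grasp_force: 0.0
```

Run:
```python
from h import *
w=img("wrist","w3");s=img("side");t=img("top")
finds([w,s],("red",),dict(red=(.460,-.1255,.02)),rad=40)
go(.46,-.1255,.016)
```

```text
red [2548, 380]
  all (array([ 0.4609, -0.1242,  3.1021, -0.0037]), np.float64(0.15526407834907308))
  first (array([ 0.4618, -0.1247, -0.0645,  0.0171]), np.float64(0.12168217855911756))
move [ 0.0686 -0.0021  0.5898] spin 0.0 j6 1.265
```

View pics/w3.png

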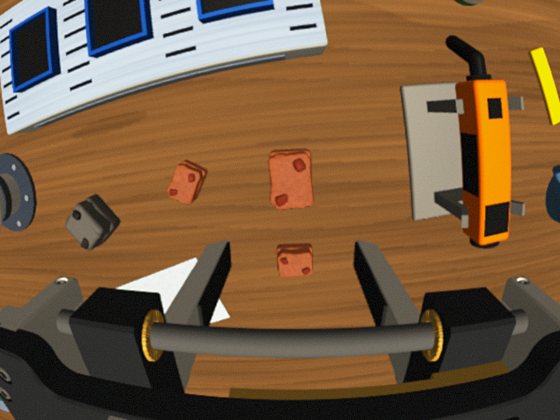

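Call:
{"name": "play_rows", "arguments": {
  "series": "0.08 -0.007 0.2 0;0.08 -0.007 0.4 0;0.08 -0.007 0.58 0;0.08 -0.007 0.58 0;0.08 -0.007 0.58 0"
}}

```text
time: 3.88
position: [0.463, -0.1249, 0.0184]
orientation: [[0.996, -0.092, 0.005], [-0.092, -0.996, -0.002], [0.005, 0.001, -1.0]]
force: [1.1, -0.8, -0.5]
finger_gap: 0.0754
grasp_force: 0.0
```

Call:
{"name": "play_rows", "arguments": {
  "series": "0 0 0 0;0 0 0 0;0 0 0 0;0 0 0 0;0 0 0 0",
  "jaw": 0.3,
  "force": 20
}}

```text
time: 4.5
position: [0.461, -0.1248, 0.016]
orientation: [[0.996, -0.093, 0.001], [-0.093, -0.996, -0.0], [0.001, 0.0, -1.0]]
force: [-1.0, 0.5, 3.2]
finger_gap: 0.0421
grasp_force: 19.8
```

Call:
{"name": "play_rows", "arguments": {
  "series": "0 0 -0.25 0;0 0 -0.5 0;0.1 0.05 -0.6 0;0.2 0.1 -0.6 0;0.2 0.1 -0.6 0;0.2 0.1 -0.6 0"
}}

```text
time: 5.25
position: [0.5069, -0.1534, 0.1639]
orientation: [[0.996, -0.092, -0.003], [-0.092, -0.996, 0.002], [-0.004, -0.001, -1.0]]
force: [0.4, 0.7, -1.8]
finger_gap: 0.0425
grasp_force: 19.8
```

Run:
```python
from h import *
w=img("wrist","w4");t=img("top","t4");s=img("side","s4");print(bot.observe()["position"],bot.observe()["finger_gap"])
f=np.hstack([w["frame"],t["frame"]])
cv2.imwrite("pics/c4.png",cv2.resize(f[...,::-1],(800,300),interpolation=cv2.INTER_AREA))
```

```text
[ 0.5073 -0.1535  0.1648] 0.04235288364650136
```

View pics/w4.png

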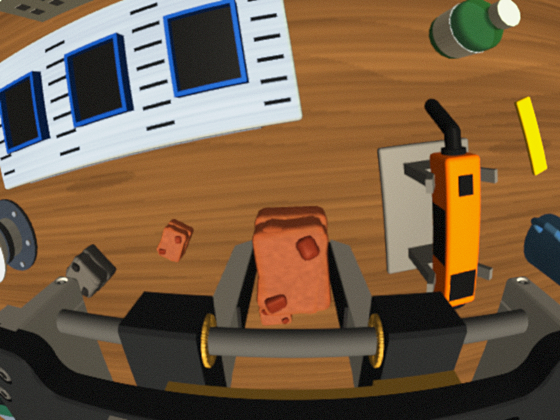

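```bash
cat >> h.py <<'E'
def bluem(d):
    h=hsv(d);f=d["frame"].astype(int)
    return ((h[...,0]>100)&(h[...,0]<125)&(h[...,1]>150)&(h[...,2]>50))
E
python3 - <<'E'
from h import *
w,t,s=V=[img("wrist"),img("top"),img("side")]
for i,P in enumerate([(.646,.139,.06),(.651,.023,.06),(.658,-.0915,.06)]):
    M=[blob(bluem(d),proj(d,P),14) for d in V];print([None if m is None else int(m.sum()) for m in M])
    k=[j for j in range(3) if M[j] is not None]
    for kk in [k]+[[j] for j in k]:
        print(i,kk,boxfit([V[j] for j in kk],[M[j] for j in kk],(.078,.066,.016),(P[0],P[1],0.04,.05),None if len(kk)>1 else .05))
E
```

```text
[3066, None, 521]
0 [0, 2] (array([0.6422, 0.1396, 0.0565, 0.0532]), np.float64(0.13016620374834492))
0 [0] (array([0.6432, 0.1423, 0.0524, 0.054 ]), np.float64(0.025255754475703274))
0 [2] (array([0.6424, 0.1371, 0.1689, 0.0552]), np.float64(0.21536144578313254))
[4819, None, 421]
1 [0, 2] (array([0.6509, 0.0248, 0.0853, 0.0517]), np.float64(0.15883205060155697))
1 [0] (array([0.6505, 0.0264, 0.0624, 0.0526]), np.float64(0.02276885545842655))
1 [2] (array([0.6537, 0.021 , 0.2007, 0.0488]), np.float64(0.25749559082892415))
[6346, None, 357]
2 [0, 2] (array([ 0.6581, -0.0891,  0.0804,  0.0488]), np.float64(0.14540854569157402))
2 [0] (array([ 0.6584, -0.0892,  0.068 ,  0.0511]), np.float64(0.021604938271604923))
2 [2] (array([ 0.6604, -0.0954,  0.1711,  0.0531]), np.float64(0.2577962577962578))
```

Run:
```python
from h import *
go(.6582,-.0892,.12,np.pi/2+.0655)
go(.6582,-.0892,.073,np.pi/2+.0655)
```

```text
move [ 0.5754 -0.3126  0.1816] spin -0.1507 j6 1.262
move [ 0.5754 -0.3126  0.3696] spin -0.1507 j6 1.262
```

Call:
{"name": "play_rows", "arguments": {
  "series": "0.25 -0.15 0 -0.15;0.5 -0.3 0 -0.15;0.575 -0.313 0.1 -0.15;0.575 -0.313 0.18 -0.15;0.575 -0.313 0.25 -0.15;0.575 -0.313 0.25 -0.15;0.575 -0.313 0.25 -0.15"
}}

```text
time: 6.42
position: [0.6584, -0.0902, 0.1045]
orientation: [[0.998, 0.063, 0.002], [0.063, -0.998, -0.001], [0.002, 0.001, -1.0]]
force: [-0.2, -0.2, 0.0]
finger_gap: 0.0424
grasp_force: 19.8
```

Run:
```python
from h import *
go(.6582,-.0892,.073,np.pi/2+.0655)
s=img("side");c=cv2.resize(s["frame"][120:260,170:340,::-1],None,fx=4,fy=4,interpolation=cv2.INTER_CUBIC);cv2.imwrite("pics/s5.png",c)
```

```text
move [-0.0008 -0.004   0.126 ] spin -0.0019 j6 1.286
```

View pics/s5.png

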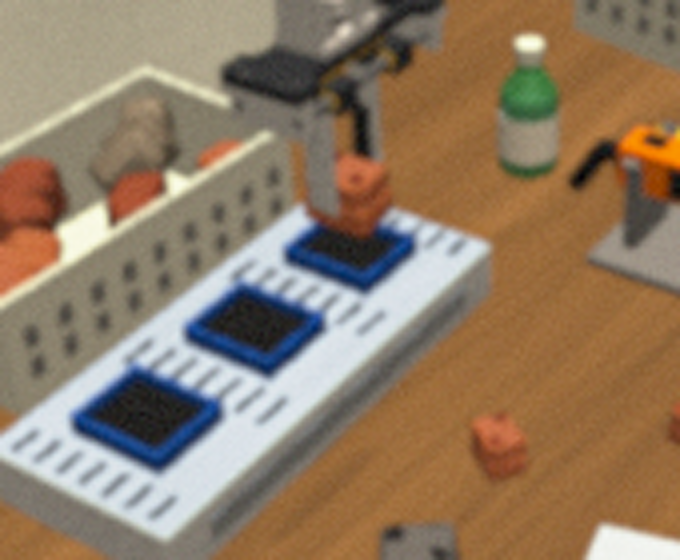

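Side crop: the red brick is held level above the far (-y world) cradle, clear of the crate. Lower and release.

Call:
{"name": "play_rows", "arguments": {
  "series": "0 -0.003 0.06 0;0 -0.003 0.1 0;0 -0.003 0.124 0;0 -0.003 0.126 0;0 -0.003 0.126 0;0 -0.003 0.126 0"
}}

```text
time: 7.22
position: [0.6585, -0.0887, 0.0719]
orientation: [[0.998, 0.065, 0.0], [0.065, -0.998, -0.0], [0.0, 0.0, -1.0]]
force: [-2.7, 0.6, 2.9]
finger_gap: 0.042
grasp_force: 19.8
```

Call:
{"name": "play_rows", "arguments": {
  "series": "0 0 0 0;0 0 0 0;0 0 0 0;0 0 -0.1 0;0 0 -0.3 0;0 0 -0.4 0;0 0 -0.4 0",
  "jaw": 0.62
}}

```text
time: 8.1
position: [0.6601, -0.0891, 0.1748]
orientation: [[0.998, 0.064, 0.006], [0.065, -0.998, -0.001], [0.006, 0.002, -1.0]]
force: [-0.0, 0.6, -0.3]
finger_gap: 0.0581
grasp_force: 0.0
```

Run:
```python
from h import *
w=img("wrist","w6")
finds([w],("red",),dict(red=(.658,-.089,.076)),z0=.056,rad=40)
go(.43,.09,.17,0.65+np.pi/2)
finds([w],("grey",),dict(grey=(.433,.115,.02)),rad=30)
```

```text
red [3364]
  first (array([ 0.6587, -0.0881,  0.1551,  0.0736]), np.float64(0.11807924429283656))
move [-0.8678 -0.7729  0.0062] spin -0.559 j6 1.287
grey [None]
```

Call:
{"name": "play_rows", "arguments": {
  "series": "-0.2 -0.2 0 -0.1;-0.4 -0.4 0 -0.3;-0.88 -0.78 0 -0.55;-0.88 -0.78 0 -0.55;-0.88 -0.78 0 -0.55;-0.88 -0.78 0 -0.55;-0.88 -0.78 0 -0.55;-0.88 -0.78 0 -0.55",
  "jaw": 0.85
}}

```text
time: 9.15
position: [0.427, 0.091, 0.1706]
orientation: [[0.803, 0.597, -0.001], [0.597, -0.803, -0.0], [-0.001, -0.001, -1.0]]
force: [0.3, 0.7, -0.3]
finger_gap: 0.08
grasp_force: 0.0
```

Run:
```python
from h import *
w=img("wrist","w7");s=img("side")
finds([w,s],("grey",),dict(grey=(.433,.115,.02)),rad=40)
c=w["frame"][...,::-1].copy();m=blob(greym(w),proj(w,(.433,.115,.02)),40)
cs,_=cv2.findContours(m,0,1);cv2.drawContours(c,cs,-1,(0,255,0),1);cv2.imwrite("pics/w7.png",c);go(.433,.1155,.018)
```

```text
grey [2163, 405]
  all (array([ 0.4335,  0.1158,  0.7228, -0.0034]), np.float64(0.20660119340935057))
  first (array([ 0.4331,  0.1167,  0.7396, -0.0059]), np.float64(0.17692013756209402))
move [ 0.0781 -0.0641  0.6117] spin 0.0 j6 1.012
```

View pics/w7.png

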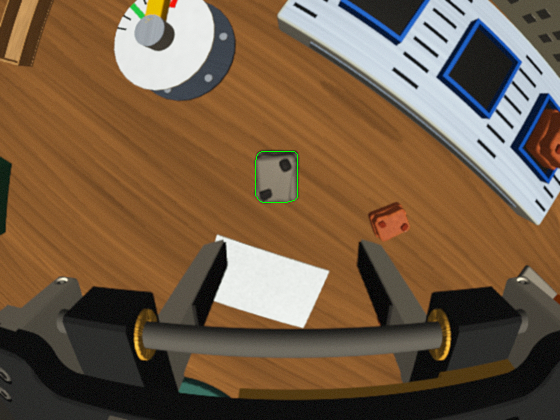

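Call:
{"name": "play_rows", "arguments": {
  "series": "0.08 -0.066 0.1 0;0.08 -0.066 0.2 0;0.08 -0.066 0.4 0;0.08 -0.066 0.61 0;0.08 -0.066 0.612 0;0.08 -0.066 0.612 0",
  "jaw": 0.72
}}

```text
time: 10.0
position: [0.4341, 0.1168, 0.0201]
orientation: [[0.802, 0.597, 0.002], [0.597, -0.802, 0.0], [0.002, 0.001, -1.0]]
force: [-0.6, 0.4, 1.0]
finger_gap: 0.0681
grasp_force: 0.0
```

Call:
{"name": "play_rows", "arguments": {
  "series": "0 0 0 0;0 0 0 0;0 0 0 0;0 0 0 0;0 0 0 0",
  "jaw": 0.3
}}

```text
time: 10.62
position: [0.4338, 0.1168, 0.0199]
orientation: [[0.802, 0.598, 0.003], [0.598, -0.802, -0.0], [0.002, 0.002, -1.0]]
force: [0.3, -0.3, 6.7]
finger_gap: 0.0441
grasp_force: 20.0
```

Call:
{"name": "play_rows", "arguments": {
  "series": "0 0 -0.2 0;0 0 -0.4 0;0 0 -0.5 0;0 0 -0.5 0"
}}

```text
time: 11.12
position: [0.4335, 0.1172, 0.145]
orientation: [[0.802, 0.598, 0.004], [0.598, -0.802, 0.001], [0.003, 0.002, -1.0]]
force: [0.4, -0.5, -2.2]
finger_gap: 0.0436
grasp_force: 20.0
```

Run:
```python
from h import *
go(.6431,.1422,.12,np.pi/2+.0655)
go(.6505,.0264,.12,np.pi/2+.0655)
```

```text
move [0.7316 0.4205 0.1029] spin 0.5492 j6 1.068
move [0.4785 0.8096 0.1028] spin 0.5492 j6 1.068
```

Call:
{"name": "play_rows", "arguments": {
  "series": "0.2 0.12 0 0.15;0.4 0.24 0 0.3;0.6 0.36 0 0.45;0.732 0.42 0 0.55;0.732 0.42 0.1 0.55;0.732 0.42 0.16 0.55;0.732 0.42 0.16 0.55;0.732 0.42 0.16 0.55"
}}

```text
time: 12.12
position: [0.6418, 0.142, 0.1038]
orientation: [[0.998, 0.065, 0.0], [0.065, -0.998, -0.0], [0.0, 0.0, -1.0]]
force: [0.2, 0.8, -1.0]
finger_gap: 0.044
grasp_force: 20.0
```

Run:
```python
from h import *
go(.6431,.1422,.0765,np.pi/2+.0655)
```

```text
move [ 0.0051 -0.0003  0.1092] spin -0.0009 j6 1.638
```

Call:
{"name": "play_rows", "arguments": {
  "series": "0.003 0 0.05 0;0.003 0 0.09 0;0.003 0 0.108 0;0.003 0 0.108 0;0.003 0 0.108 0;0.003 0 0.108 0"
}}

```text
time: 12.88
position: [0.6429, 0.1421, 0.0764]
orientation: [[0.998, 0.064, 0.0], [0.064, -0.998, -0.0], [0.0, 0.0, -1.0]]
force: [-0.1, -0.5, -1.5]
finger_gap: 0.0437
grasp_force: 20.0
```

Call:
{"name": "play_rows", "arguments": {
  "series": "0 0 0 0;0 0 0 0;0 0 0 0;0 0 -0.1 0;-0.1 0 -0.3 0;-0.3 0.3 -0.5 0;-0.4 0.4 -0.6 0;-0.4 0.4 -0.6 0;-0.4 0.4 -0.6 0",
  "jaw": 0.65
}}

```text
time: 14.0
position: [0.5498, 0.0354, 0.2277]
orientation: [[0.998, 0.063, 0.003], [0.063, -0.998, 0.0], [0.003, -0.0, -1.0]]
force: [0.3, 0.1, -0.9]
finger_gap: 0.0611
grasp_force: 0.0
```

Run:
```python
from h import *
w=img("wrist","w8");print(bot.observe()["position"])
finds([w],("red",),dict(red=(.658,-.089,.076)),z0=.056,rad=40)
finds([w],("grey",),dict(grey=(.643,.142,.076)),z0=.056,rad=20)
```

```text
[0.5497 0.0362 0.2261]
red [2514]
  first (array([ 0.6565, -0.0863,  3.2382,  0.0535]), np.float64(0.12799167533818934))
grey [3925]
  first (array([0.6379, 0.1377, 0.1225, 0.0673]), np.float64(0.2824156305506217))
```

View pics/w8.png

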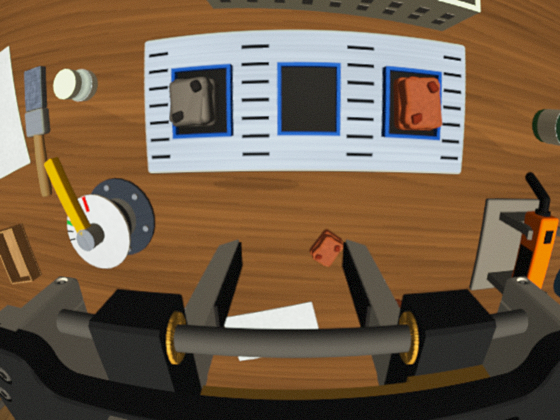

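Run:
```python
from h import *
go(.43,.27,.2,np.pi/2+.0655)
```

```text
move [-0.4177 -0.9639  0.1049] spin -0.0012 j6 1.469
```

Call:
{"name": "play_rows", "arguments": {
  "series": "-0.42 -0.95 0.1 0;-0.42 -0.95 0.1 0;-0.42 -0.95 0.1 0;-0.42 -0.95 0.1 0;-0.42 -0.95 0.1 0;-0.42 -0.95 0.1 0"
}}

```text
time: 14.8
position: [0.4287, 0.267, 0.1997]
orientation: [[0.998, 0.067, -0.002], [0.067, -0.998, -0.002], [-0.003, 0.002, -1.0]]
force: [-0.2, -0.2, 0.4]
finger_gap: 0.0609
grasp_force: 0.0
```

```bash
cat > v.py <<'E'
from h import *
w,s=img("wrist","w9"),img("side")
print(bot.observe()["position"])
def lever(d):
    h=hsv(d);m=(h[...,0]>18)&(h[...,0]<32)&(h[...,1]>170)&(h[...,2]>120)
    b=blob(m,proj(d,(.53,.305,.087)),45);r=cv2.minAreaRect(np.argwhere(b)[:,::-1].astype(np.float32));return np.array([onz(d,x,.096)[:2] for x in cv2.boxPoints(r)])
for d in (w,): q=lever(d);print(q)
h=hsv(w)
for n,m in (("red",((h[...,0]<6)|(h[...,0]>174))&(h[...,1]>150)),("green",(h[...,0]>45)&(h[...,0]<80)&(h[...,1]>120))):
    k,l,st,c=cv2.connectedComponentsWithStats(m.astype(np.uint8))
    for i in range(1,k):
        p=onz(w,c[i],.069)
        if st[i,4]>12 and np.hypot(p[0]-.487,p[1]-.28)<.06: print(n,st[i,4],c[i],p)
m=((h[...,1]<40)&(h[...,2]>170)).astype(np.uint8);b=blob(m,proj(w,(.485,.28,.069)),40)
cs,_=cv2.findContours(b,0,cv2.CHAIN_APPROX_NONE);P=np.array([onz(w,x[0],.069)[:2] for x in cs[0]],np.float32);print("dial",cv2.minEnclosingCircle(P),np.sqrt(cv2.contourArea(P)/np.pi))
E
python3 v.py
```

```text
[0.4299 0.2656 0.2006]
[[0.5763 0.3395]
 [0.5841 0.3242]
 [0.499  0.2789]
 [0.4908 0.2939]]
red 37 [271.7838  97.6757] [0.5246 0.2926 0.069 ]
green 104 [241.5865 129.7404] [0.4925 0.3196 0.069 ]
dial ((0.48381587862968445, 0.2812557518482208), 0.05036281794309616) 0.049556033247402924
```

View pics/w9.png

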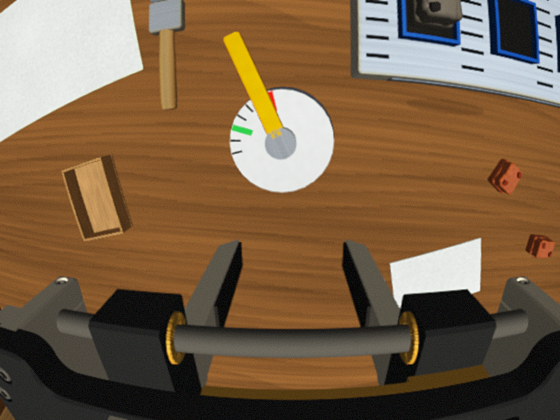

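Run:
```python
from h import *
go(.5545,.3187,.13,np.pi/2+np.radians(27.9))
```

```text
move [ 0.5113 -0.1807  0.2817] spin -0.404 j6 1.948
```

Call:
{"name": "play_rows", "arguments": {
  "series": "0.25 -0.1 0.1 -0.2;0.51 -0.18 0.2 -0.4;0.511 -0.181 0.28 -0.404;0.511 -0.181 0.28 -0.404;0.511 -0.181 0.28 -0.404;0.511 -0.181 0.28 -0.404;0.511 -0.181 0.28 -0.404",
  "jaw": 0.6
}}

```text
time: 15.78
position: [0.554, 0.3195, 0.1334]
orientation: [[0.884, 0.468, 0.003], [0.468, -0.884, 0.001], [0.003, 0.0, -1.0]]
force: [-0.2, -0.5, -0.2]
finger_gap: 0.0562
grasp_force: 0.0
```

Run:
```python
from h import *
go(.5545,.3187,.074,np.pi/2+np.radians(27.9))
```

```text
move [-0.0007  0.0037  0.2378] spin 0.0005 j6 1.518
```

Call:
{"name": "play_rows", "arguments": {
  "series": "0 0.002 0.1 0;0 0.002 0.2 0;0 0.002 0.23 0;0 0.002 0.23 0;0 0.002 0.23 0"
}}

```text
time: 16.4
position: [0.555, 0.3195, 0.0756]
orientation: [[0.883, 0.469, 0.003], [0.469, -0.883, 0.001], [0.003, 0.0, -1.0]]
force: [0.5, 0.5, 0.3]
finger_gap: 0.0562
grasp_force: 0.0
```

Call:
{"name": "play_rows", "arguments": {
  "series": "0 0 0 0;0 0 0 0;0 0 0 0;0 0 0 0;0 0 0 0",
  "jaw": 0.1,
  "force": 15
}}

```text
time: 17.02
position: [0.5544, 0.3187, 0.0739]
orientation: [[0.883, 0.469, 0.001], [0.469, -0.883, -0.001], [0.0, 0.001, -1.0]]
force: [1.4, -0.5, 0.0]
finger_gap: 0.016
grasp_force: 15.0
```

Call:
{"name": "play_rows", "arguments": {
  "series": "-0.003 -0.0445 0 -0.133;-0.0124 -0.0882 0 -0.267;-0.0277 -0.13 0 -0.4;-0.0486 -0.17 0 -0.533;-0.0749 -0.2057 0 -0.667;-0.0977 -0.23 0 -0.767;-0.1117 -0.243 0 -0.823;-0.1117 -0.243 0 -0.823;-0.1117 -0.243 0 -0.823;-0.1117 -0.243 0 -0.823"
}}

```text
time: 18.27
position: [0.5012, 0.3585, 0.0739]
orientation: [[0.221, 0.975, -0.0], [0.975, -0.221, -0.002], [-0.002, 0.0, -1.0]]
force: [0.7, -4.7, 1.2]
finger_gap: 0.016
grasp_force: 15.0
```

Call:
{"name": "play_rows", "arguments": {
  "series": "0 0 0 0;0 0 0 0;0 0 0 0;0 0 -0.2 0;-0.3 0 -0.5 0.1;-0.5 0 -0.5 0.3;-0.5 0 -0.5 0.3;-0.5 0 -0.5 0.3",
  "jaw": 0.6
}}

```text
time: 19.27
position: [0.4738, 0.2373, 0.1998]
orientation: [[0.511, 0.86, 0.002], [0.86, -0.511, 0.001], [0.002, 0.001, -1.0]]
force: [-0.7, 0.0, -0.6]
finger_gap: 0.0564
grasp_force: 0.0
```

```bash
cat > lev.py <<'E'
from h import *
w=img("wrist","lev")
h=hsv(w);m=(h[...,0]>18)&(h[...,0]<32)&(h[...,1]>170)&(h[...,2]>120)
import sys;P=(float(sys.argv[1]),float(sys.argv[2]),.087)
b=blob(m,proj(w,P),45);r=cv2.minAreaRect(np.argwhere(b)[:,::-1].astype(np.float32));q=np.array([onz(w,x,.096)[:2] for x in cv2.boxPoints(r)])
o=np.argsort(-np.hypot(*(q-[.4838,.2813]).T));e=q[o[:2]].mean(0);i=q[o[2:]].mean(0)
print(q,"dir",np.degrees(np.arctan2(*(e-i)[::-1])),"from pivot",np.degrees(np.arctan2(*(e-[.4838,.2813])[::-1])),"shut at 17.2")
E
python3 lev.py .496 .335; python3 -c "
from h import *
go(.45,-.3,.22,np.pi/2); w=bot.observe(); print(w['position'])"
```

```text
[[0.4983 0.3898]
 [0.5152 0.3859]
 [0.4943 0.2866]
 [0.4771 0.2901]] dir 78.06757966321743 from pivot 77.86230544005724 shut at 17.2
move [-1.8994  1.016  -0.0878] spin 0.9892 j6 0.893
[0.4736 0.238  0.1986]
```

Call:
{"name": "play_rows", "arguments": {
  "series": "-0.95 0.51 -0.08 0.99;-0.95 0.51 -0.08 0.99;-0.95 0.51 -0.08 0.99;-0.95 0.51 -0.08 0.99;-0.95 0.51 -0.08 0.99;-0.95 0.51 -0.08 0.99;-0.95 0.51 -0.08 0.99",
  "jaw": 0.8
}}

```text
time: 20.2
position: [0.4623, -0.0309, 0.2173]
orientation: [[1.0, 0.001, -0.003], [0.001, -1.0, 0.001], [-0.003, -0.001, -1.0]]
force: [1.0, 0.0, -0.2]
finger_gap: 0.0747
grasp_force: 0.0
```

```bash
python3 -c "
from h import *
go(.41,-.29,.24,np.pi/2)"
```

```text
move [-0.2109  1.0361 -0.0914] spin 0.0012 j6 1.38
```

Call:
{"name": "play_rows", "arguments": {
  "series": "-0.2 1 -0.09 0;-0.2 1 -0.09 0;-0.2 1 -0.09 0;-0.2 1 -0.09 0;-0.2 1 -0.09 0;-0.2 1 -0.09 0"
}}

```text
time: 20.95
position: [0.4122, -0.2808, 0.2405]
orientation: [[1.0, 0.0, -0.001], [0.0, -1.0, 0.002], [-0.001, -0.002, -1.0]]
force: [0.2, 0.5, 0.6]
finger_gap: 0.0752
grasp_force: 0.0
```

```bash
cat > du.py <<'E'
from h import *
w,t,s=V=[img("wrist","w10"),img("top"),img("side")];print(bot.observe()["position"])
M=[blob(orm(d),proj(d,(.474,-.311,.08)),25) for d in V]; print([None if m is None else int(m.sum()) for m in M])
for k,z in (([0],.055),([0,2],None)):
    if all(M[i] is not None for i in k): print("duster",k,boxfit([V[i] for i in k],[M[i] for i in k],(.15,.036,.04),(.474,-.312,0.04,.055),z))
c=w["frame"][...,::-1].copy();cs,_=cv2.findContours(M[0],0,1);cv2.drawContours(c,cs,-1,(0,255,0),1);cv2.imwrite("pics/w10.png",c)
E
python3 du.py
```

```text
[ 0.4124 -0.2798  0.2412]
[5266, None, 700]
duster [0] (array([ 0.472 , -0.3079,  0.07  ,  0.0586]), np.float64(0.034178610804851184))
duster [0, 2] (array([ 0.4731, -0.3076,  0.0603,  0.0545]), np.float64(0.12959866220735788))
```

View pics/w10.png

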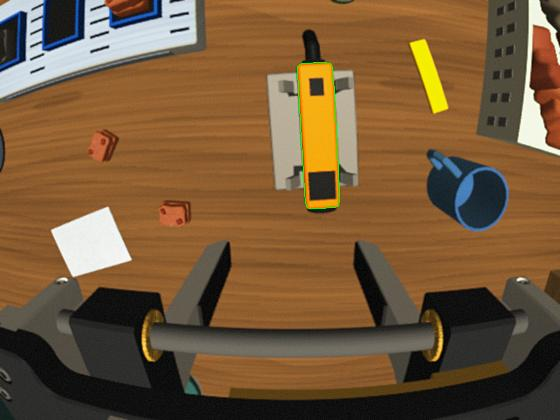

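```bash
python3 -c "
from h import *
go(.4722,-.308,.15,np.pi/2+.066)
w=img('wrist');print(onz(w,(482,215),.0),onz(w,(482,200),.09))"
```

```text
move [0.2389 0.1137 0.3647] spin -0.061 j6 0.859
[ 0.3593 -0.5717  0.    ] [ 0.4066 -0.5058  0.09  ]
```

Call:
{"name": "play_rows", "arguments": {
  "series": "0.24 0.1 0.2 -0.063;0.24 0.111 0.36 -0.063;0.24 0.111 0.36 -0.063;0.24 0.111 0.36 -0.063;0.24 0.111 0.36 -0.063",
  "jaw": 0.62
}}

```text
time: 21.78
position: [0.4725, -0.3099, 0.155]
orientation: [[0.998, 0.065, 0.004], [0.065, -0.998, -0.004], [0.004, 0.004, -1.0]]
force: [-0.5, -1.3, -0.1]
finger_gap: 0.0583
grasp_force: 0.0
```

```bash
python3 -c "
from h import *
go(.4722,-.308,.058,np.pi/2+.066)
w=img('wrist','w11')"
```

```text
move [-0.0022 -0.009   0.3879] spin -0.0011 j6 0.825
```

Call:
{"name": "play_rows", "arguments": {
  "series": "0 -0.001 0.1 0;0 -0.001 0.2 0;0 -0.001 0.3 0;0 -0.001 0.375 0;0 -0.001 0.375 0;0 -0.001 0.375 0"
}}

```text
time: 22.58
position: [0.4723, -0.3098, 0.0592]
orientation: [[0.998, 0.064, 0.002], [0.064, -0.998, -0.002], [0.002, 0.002, -1.0]]
force: [1.1, -0.5, -0.1]
finger_gap: 0.058
grasp_force: 0.0
```

Call:
{"name": "play_rows", "arguments": {
  "series": "0 0 0 0;0 0 0 0;0 0 0 0;0 0 0 0;0 0 0 0",
  "jaw": 0.25,
  "force": 35
}}

```text
time: 23.2
position: [0.4719, -0.3088, 0.0584]
orientation: [[0.998, 0.065, 0.001], [0.065, -0.998, 0.0], [0.001, -0.0, -1.0]]
force: [-0.9, 3.8, 4.1]
finger_gap: 0.0358
grasp_force: 35.0
```

Call:
{"name": "play_rows", "arguments": {
  "series": "0 0 -0.15 0;0 0 -0.35 0;0 0 -0.55 0;0 0 -0.68 0;0 0 -0.68 0;0 -0.3 -0.68 0;0 -0.6 -0.68 0;0 -0.6 -0.68 0;0 -0.6 -0.68 0"
}}

```text
time: 24.32
position: [0.4607, -0.1576, 0.2246]
orientation: [[0.998, 0.067, -0.004], [0.067, -0.998, 0.002], [-0.004, -0.002, -1.0]]
force: [0.3, -0.5, -3.5]
finger_gap: 0.0358
grasp_force: 35.0
```

```bash
cat > ck.py <<'E'
from h import *
w=img("wrist","w12");s=img("side","s12");print(bot.observe()["position"],bot.observe()["finger_gap"])
finds([w,s],("red",),dict(red=(.658,-.089,.076)),z0=.056,rad=30)
finds([s],("grey",),dict(grey=(.643,.142,.076)),z0=.056,rad=15)
c=cv2.resize(s["frame"][120:280,150:350,::-1],(400,320),interpolation=cv2.INTER_CUBIC)
cv2.imwrite("pics/c12.png",np.hstack([cv2.resize(w["frame"][...,::-1],(400,300)),c[:300]]))
E
python3 ck.py
```

```text
[ 0.4612 -0.1597  0.2253] 0.03593835017283351
red [1433, 313]
  all (array([ 0.6602, -0.0876,  3.2453,  0.0518]), np.float64(0.18494987347413921))
  first (array([ 0.6584, -0.0884,  0.1321,  0.068 ]), np.float64(0.06307490144546646))
grey [428]
  first (array([0.6404, 0.1419, 1.6616, 0.0638]), np.float64(0.23843416370106763))
```

View pics/c12.png

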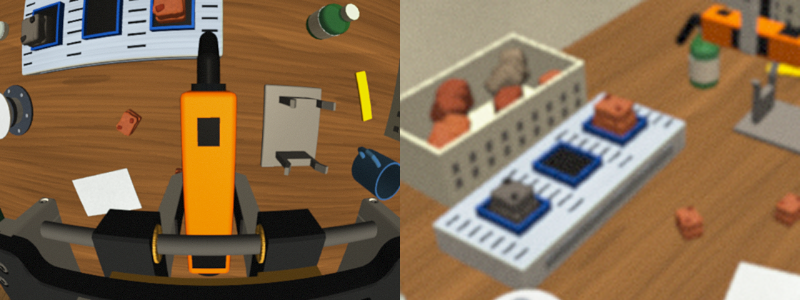

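```bash
python3 -c "
from h import *
go(.502,-.099,.190,np.pi/2+.066)"
```

```text
move [ 0.179  -0.2315  0.1407] spin -0.0014 j6 1.057
```

Call:
{"name": "play_rows", "arguments": {
  "series": "0.1 -0.2 0 0;0.179 -0.231 0 0;0.179 -0.231 0.07 0;0.179 -0.231 0.141 0;0.179 -0.231 0.141 0;0.179 -0.231 0.141 0;0.179 -0.231 0.141 0"
}}

```text
time: 25.3
position: [0.5031, -0.0994, 0.1934]
orientation: [[0.998, 0.064, 0.002], [0.064, -0.998, -0.001], [0.002, 0.001, -1.0]]
force: [-0.8, -0.0, -3.1]
finger_gap: 0.0358
grasp_force: 35.0
```

```bash
python3 -c "
from h import *
go(.502,-.099,.190,np.pi/2+.066)
w=img('wrist','w13');s=img('side','s13')
o=bot.observe();R=o['orientation'];P=o['position'];m=P+R@np.array([.122,0,.0295])
d=R@np.array([.5,0,.866]);print('mouth',m,'aim',m+.07*d)
w2=cv2.resize(w['frame'][:,:,::-1],(480,360));c=s['frame'][120:210,220:300,::-1];cv2.imwrite('pics/c13.png',np.hstack([w2,cv2.resize(c,(320,360),interpolation=cv2.INTER_CUBIC)]))
print(proj(w,m),proj(s,m))"
```

```text
move [-0.0044 -0.002   0.0135] spin -0.002 j6 1.201
mouth [ 0.625  -0.0914  0.164 ] aim [ 0.66   -0.0891  0.1035]
[291.9536  51.8982] [264.7345 155.3008]
```

View pics/c13.png

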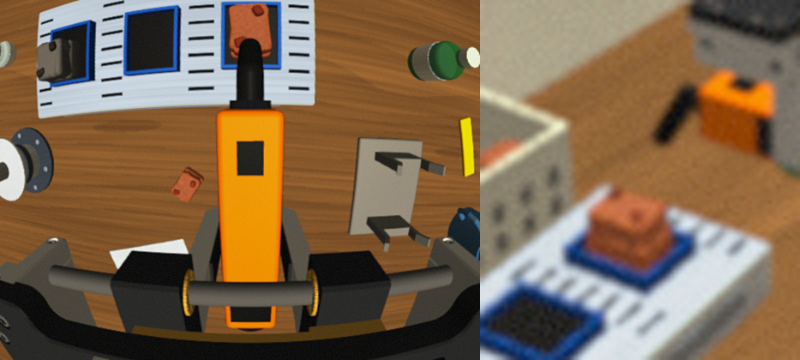

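Call:
{"name": "play_rows", "arguments": {
  "series": "-0.004 0 0.01 0;-0.004 0 0.01 0;-0.004 0 0.01 0;-0.004 0 0.01 0;-0.004 0 0.01 0;-0.004 0 0.01 0;-0.004 0 0.01 0;-0.004 0 0.01 0;-0.004 0 0.01 0;-0.004 0 0.01 0;-0.004 0 0.01 0;-0.004 0 0.01 0;-0.004 0 0.01 0;-0.004 0 0.01 0;-0.004 0 0.01 0;-0.004 0 0.01 0;-0.004 0 0.01 0;-0.004 0 0.01 0;-0.004 0 0.01 0;-0.004 0 0.01 0"
}}

```text
time: 27.9
position: [0.5019, -0.099, 0.19]
orientation: [[0.998, 0.064, 0.0], [0.064, -0.998, -0.0], [0.0, 0.0, -1.0]]
force: [0.1, 0.1, -3.1]
finger_gap: 0.0357
grasp_force: 35.0
```

```bash
python3 -c "
from h import *
o=bot.observe();R=o['orientation'];P=o['position'];m=P+R@np.array([.122,0,.0295])
d=R@np.array([.5,0,.866]);print('mouth',m,'aim',m+.07*d)
w=img('wrist');finds([w],('grey',),dict(grey=(.643,.142,.076)),z0=.056,rad=25)
go(.486,.132,.192,np.pi/2+.066)"
```

```text
mouth [ 0.6236 -0.0912  0.1605] aim [ 0.6586 -0.0889  0.0999]
grey [3107]
  first (array([0.6353, 0.1406, 0.0902, 0.0749]), np.float64(0.09719626168224305))
move [-0.0038 -0.9262 -0.0082] spin -0.0014 j6 1.201
```

Call:
{"name": "play_rows", "arguments": {
  "series": "0 0 0 0;0 0 0 0;0 0 0 0;0 0 0 0;0 0 0 0;0 0 0 0;0 0 0 0;0 0 -0.12 0;0 -0.2 -0.12 0;0 -0.45 -0.12 0;0 -0.7 -0.12 0;-0.004 -0.926 -0.12 0;-0.004 -0.926 -0.12 0;-0.004 -0.926 -0.06 0;-0.004 -0.926 -0.008 0;-0.004 -0.926 -0.008 0;-0.004 -0.926 -0.008 0;-0.004 -0.926 -0.008 0"
}}

```text
time: 30.2
position: [0.4864, 0.1315, 0.1926]
orientation: [[0.998, 0.064, 0.001], [0.064, -0.998, 0.0], [0.001, 0.0, -1.0]]
force: [-0.6, -0.8, -3.1]
finger_gap: 0.036
grasp_force: 35.0
```

```bash
python3 -c "
from h import *
go(.486,.132,.192,np.pi/2+.066)
w=img('wrist','w14')
h=hsv(w);M=blob((h[...,1]<85)&(h[...,2]<160)&(h[...,2]>75),proj(w,(.643,.142,.09)),30)
print(M.sum(),boxfit([w],[M],(.05,.044,.046),(.643,.142,.066,.056),.056))
c=w['frame'][:200,150:400,::-1].copy();cs,_=cv2.findContours(M[:200,150:400].copy(),0,1);cv2.drawContours(c,cs,-1,(0,255,0),1);cv2.imwrite('pics/c14.png',cv2.resize(c,(750,600)))"
```

```text
move [-0.0015 -0.002   0.0023] spin -0.0022 j6 1.659
2389 (array([0.6327, 0.1468, 0.1988, 0.06  ]), np.float64(0.3032954214056576))
```

View pics/c14.png

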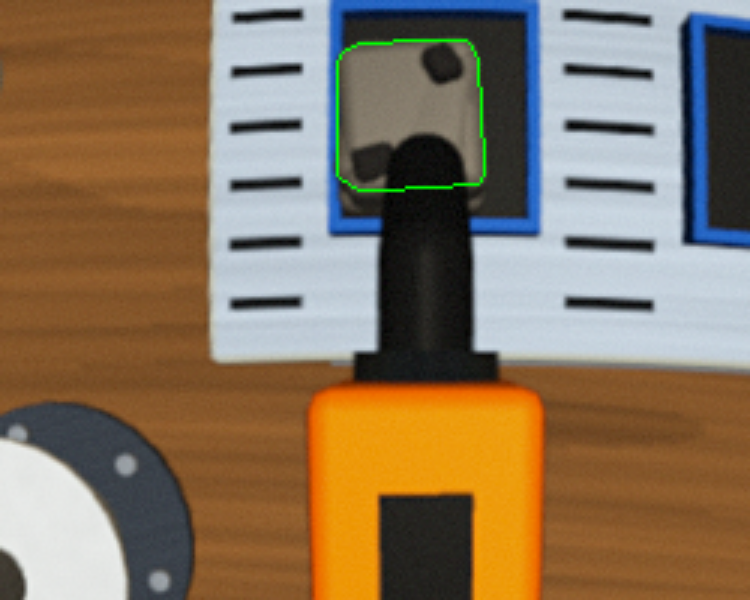

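```bash
python3 -c "
from h import *
w=img('wrist')
for p in [(340,42),(474,42),(484,182),(340,185),(410,113)]:
    q=(150+p[0]/3,p[1]/3);print(onz(w,q,.102))
for p in [(340,14),(528,14),(528,218),(340,218)]:
    q=(150+p[0]/3,p[1]/3);print('in',onz(w,q,.064))"
```

```text
[0.6529 0.1664 0.102 ]
[0.655  0.1295 0.102 ]
[0.614  0.1243 0.102 ]
[0.6108 0.1634 0.102 ]
[0.6325 0.1457 0.102 ]
in [0.6749 0.1712 0.064 ]
in [0.679  0.1121 0.064 ]
in [0.6102 0.1081 0.064 ]
in [0.6063 0.1664 0.064 ]
```

```bash
python3 -c "
from h import *
go(.4765,.1366,.192,np.pi/2+.066)"
```

```text
move [-0.0379 -0.0217  0.0022] spin -0.0017 j6 1.659
```

Call:
{"name": "play_rows", "arguments": {
  "series": "-0.038 -0.021 0.002 0;-0.038 -0.021 0.002 0;-0.038 -0.021 0.002 0;-0.038 -0.021 0.002 0;-0.038 -0.021 0.002 0;-0.038 -0.021 0.002 0;-0.038 -0.021 0.002 0;-0.038 -0.021 0.002 0;-0.038 -0.021 0.002 0;-0.038 -0.021 0.002 0;-0.038 -0.021 0.002 0;-0.038 -0.021 0.002 0;-0.038 -0.021 0.002 0;-0.038 -0.021 0.002 0;-0.038 -0.021 0.002 0;-0.038 -0.021 0.002 0;-0.038 -0.021 0.002 0;-0.038 -0.021 0.002 0;-0.038 -0.021 0.002 0;-0.038 -0.021 0.002 0"
}}

```text
time: 32.8
position: [0.4761, 0.1366, 0.1914]
orientation: [[0.998, 0.064, 0.0], [0.064, -0.998, -0.0], [0.0, 0.0, -1.0]]
force: [-0.5, 0.0, -3.1]
finger_gap: 0.0357
grasp_force: 35.0
```

Call:
{"name": "play_rows", "arguments": {
  "series": "0 0 0 0;0 0 0 0;0 0 0 0;0 0 0 0;0 0 0 0;0 0 0 0"
}}

```text
time: 33.55
position: [0.4761, 0.1365, 0.1915]
orientation: [[0.998, 0.064, 0.0], [0.064, -0.998, -0.0], [0.0, 0.0, -1.0]]
force: [0.3, 0.5, -4.1]
finger_gap: 0.0357
grasp_force: 35.0
```

```bash
python3 -c "
from h import *
o=bot.observe();R=o['orientation'];P=o['position'];m=P+R@np.array([.122,0,.0295])
d=R@np.array([.5,0,.866]);print('mouth',m,'aim',m+.07*d)
w=img('wrist','w15');h=hsv(w);M=blob((h[...,1]<85)&(h[...,2]<160)&(h[...,2]>75),proj(w,(.633,.147,.09)),30)
x,y,ww,hh=cv2.boundingRect(M);print(x,y,ww,hh,onz(w,(x+ww/2,y+hh/2),.102))
go(.4719,-.3085,.24)"
```

```text
mouth [0.5979 0.1444 0.162 ] aim [0.6328 0.1467 0.1013]
269 2 50 50 [0.6316 0.1452 0.102 ]
move [-0.1318  1.7755 -0.194 ] spin 0.0 j6 1.671
```

Call:
{"name": "play_rows", "arguments": {
  "series": "0 0 -0.12 0;0 0.1 -0.19 0;0 0.3 -0.19 0;0 0.3 -0.19 0;0 0.3 -0.19 0;0 0.3 -0.19 0"
}}

```text
time: 34.35
position: [0.4808, 0.0626, 0.2387]
orientation: [[0.998, 0.066, -0.0], [0.066, -0.998, 0.0], [-0.0, -0.0, -1.0]]
force: [-0.7, 0.6, -3.0]
finger_gap: 0.0355
grasp_force: 35.0
```

```bash
cat > st.py <<'E'
from h import *
import sys,pickle
w=img("wrist",sys.argv[1]);s=img("side",sys.argv[1]+"s");h=hsv(w)
c=proj(w,(.635,.145,.09)).astype(int);x0,y0=c-35;y0=max(y0,0)
print(c,x0,y0)
m=((h[...,1]<95)&(h[...,2]<170)&(h[...,2]>72));M=blob(m,c,30);print("stone area",M.sum())
r=boxfit([w],[M],(.05,.044,.046),(.635,.145,.066,.056),.056);print(r)
cs,_=cv2.findContours(M,0,1);q=cv2.approxPolyDP(max(cs,key=len),4,True)[:,0];print(q.tolist())
d=((h[...,2]<70)&(M>0)).astype(np.uint8);n,l,st,ce=cv2.connectedComponentsWithStats(d);sp=[ce[i] for i in range(1,n) if st[i,4]>8];print("spots",[(np.round(a,1).tolist(),onz(w,a,.102)) for a in sp])
pickle.dump((w,s,M,sp),open(sys.argv[1]+".pkl","wb"))
E
python3 st.py A; go=1
```

```text
[220  41] 185 6
stone area 2105
(array([0.6362, 0.1549, 0.1316, 0.0515]), np.float64(0.2916962384669979))
[[234, 19], [178, 32], [201, 64], [238, 58]]
spots [([226.1, 26.4], array([0.6481, 0.1382, 0.102 ])), ([187.5, 30.0], array([0.6455, 0.1777, 0.102 ])), ([238.0, 41.5], array([0.6323, 0.1251, 0.102 ])), ([191.5, 45.5], array([0.6288, 0.1721, 0.102 ])), ([206.7, 55.4], array([0.618 , 0.1554, 0.102 ]))]
```

Call:
{"name": "play_rows", "arguments": {
  "series": "0 0.6 0 0;0 0.6 0 0;0 0.6 0 0;0 0.6 0 0;0 0.6 0 0;0 0.6 0 0"
}}

```text
time: 35.2
position: [0.4907, -0.0867, 0.2391]
orientation: [[0.998, 0.067, 0.0], [0.067, -0.998, 0.0], [0.0, -0.0, -1.0]]
force: [-0.1, -0.3, -2.8]
finger_gap: 0.0353
grasp_force: 35.0
```

```bash
python3 st.py B; python3 -c "
from h import *
go(.4719,-.3085,.24)
w=img('wrist');finds([w],('red',),dict(red=(.658,-.089,.076)),z0=.056,rad=30)"
```

```text
[95 58] 60 23
stone area 1176
(array([ 0.6329,  0.1529, -0.1428,  0.0624]), np.float64(0.47257194244604317))
[[103, 38], [76, 49], [75, 81], [104, 74]]
spots [([95.8, 45.4], array([0.6483, 0.1385, 0.102 ])), ([81.5, 74.0], array([0.6173, 0.1562, 0.102 ])), ([87.7, 80.0], array([0.6096, 0.1466, 0.102 ]))]
move [-0.1339  0.8796 -0.0036] spin 0.0 j6 1.215
red [2124]
  first (array([ 0.6536, -0.0885,  0.1069,  0.0763]), np.float64(0.19085714285714284))
```

Call:
{"name": "play_rows", "arguments": {
  "series": "-0.13 0.88 0 0;-0.13 0.88 0 0;-0.13 0.88 0 0;-0.13 0.88 0 0;-0.13 0.88 0 0;-0.13 0.88 0.1 0;-0.13 0.88 0.2 0;-0.13 0.88 0.3 0;-0.13 0.88 0.3 0;-0.13 0.88 0.3 0;-0.13 0.88 0.3 0"
}}

```text
time: 36.72
position: [0.4733, -0.3098, 0.166]
orientation: [[0.998, 0.065, 0.003], [0.065, -0.998, -0.002], [0.003, 0.002, -1.0]]
force: [-0.0, 0.9, -2.8]
finger_gap: 0.0358
grasp_force: 35.0
```

```bash
python3 -c "
from h import *
go(.4720,-.3086,.059,np.pi/2+.065)"
```

```text
move [-0.006  -0.0062  0.4278] spin 0.0001 j6 0.826
```

Call:
{"name": "play_rows", "arguments": {
  "series": "-0.004 -0.004 0.1 0;-0.004 -0.004 0.2 0;-0.004 -0.004 0.3 0;-0.004 -0.004 0.36 0;-0.004 -0.004 0.4 0;-0.004 -0.004 0.42 0;-0.004 -0.004 0.422 0;-0.004 -0.004 0.422 0"
}}

```text
time: 37.72
position: [0.4718, -0.309, 0.0593]
orientation: [[0.998, 0.064, 0.001], [0.064, -0.998, -0.001], [0.001, 0.001, -1.0]]
force: [-0.4, -0.2, -4.2]
finger_gap: 0.0355
grasp_force: 35.0
```

Call:
{"name": "play_rows", "arguments": {
  "series": "0 0 0.004 0;0 0 0.004 0;0 0 0.004 0;0 0 0.004 0"
}}

```text
time: 38.22
position: [0.4718, -0.3091, 0.0584]
orientation: [[0.998, 0.065, 0.001], [0.065, -0.998, -0.001], [0.001, 0.001, -1.0]]
force: [0.1, -0.4, 1.5]
finger_gap: 0.0356
grasp_force: 35.0
```

Call:
{"name": "play_rows", "arguments": {
  "series": "0 0 0 0;0 0 0 0;0 0 0 0;0 0 0 0;0 0 -0.1 0;0 0 -0.3 0;0 0 -0.5 0;-0.24 -0.11 -0.73 0;-0.24 -0.11 -0.73 0;-0.24 -0.11 -0.73 0",
  "jaw": 0.62
}}

```text
time: 39.48
position: [0.4098, -0.2855, 0.2424]
orientation: [[0.998, 0.064, 0.004], [0.064, -0.998, -0.004], [0.004, 0.004, -1.0]]
force: [0.5, 0.2, -0.7]
finger_gap: 0.0583
grasp_force: 0.0
```

```bash
python3 du.py; python3 -c "
from h import *
go(.46,-.05,.23,np.pi/2+.066)"
```

```text
[ 0.4098 -0.285   0.2384]
[5097, 69, 697]
duster [0] (array([ 0.4716, -0.3094,  0.0698,  0.0576]), np.float64(0.055061179087875445))
duster [0, 2] (array([ 0.4717, -0.3093,  0.0803,  0.0548]), np.float64(0.14004444721740633))
move [ 0.2611 -0.9249  0.0347] spin -0.0013 j6 0.785
```

Call:
{"name": "play_rows", "arguments": {
  "series": "0.26 -0.925 0.03 0;0.26 -0.925 0.03 0;0.26 -0.925 0.03 0;0.26 -0.925 0.03 0;0.26 -0.925 0.03 0;0.26 -0.925 0.03 0"
}}

```text
time: 40.38
position: [0.4596, -0.0503, 0.2311]
orientation: [[0.998, 0.065, -0.003], [0.065, -0.998, -0.0], [-0.003, -0.0, -1.0]]
force: [-0.1, -0.4, 0.6]
finger_gap: 0.0584
grasp_force: 0.0
```

```bash
python3 st.py C; python3 -c "
from h import *
w=img('wrist');finds([w],('red',),dict(red=(.658,-.089,.076)),z0=.056,rad=30)
go(.501,.3594,.14,np.pi/2+np.radians(77.4))"
```

```text
[120  27] 85 0
stone area 1351
(array([ 0.6444,  0.1623, -0.7783,  0.0652]), np.float64(0.4341772151898734))
[[131, 6], [109, 10], [96, 22], [99, 50], [131, 42]]
spots [([122.5, 12.2], array([0.6486, 0.1382, 0.102 ])), ([105.7, 41.3], array([0.618 , 0.1558, 0.102 ]))]
red [1738]
  first (array([ 0.6591, -0.0885,  3.2057,  0.0536]), np.float64(0.034714445688689755))
move [ 0.2682 -1.6296  0.3672] spin -1.2305 j6 1.275
```

Call:
{"name": "play_rows", "arguments": {
  "series": "0.13 -0.9 0 -0.9;0.13 -0.9 0 -0.9;0.13 -0.9 0 -0.9;0.13 -0.9 0 -0.9;0.13 -0.9 0 -0.9;0.13 -0.9 0 -0.9;0.13 -0.9 0 -0.9"
}}

```text
time: 41.4
position: [0.4779, 0.1754, 0.2324]
orientation: [[0.538, 0.843, 0.0], [0.843, -0.538, -0.0], [-0.0, 0.0, -1.0]]
force: [0.1, -0.0, 0.8]
finger_gap: 0.0583
grasp_force: 0.0
```

```bash
python3 lev.py .498 .345; python3 -c "
from h import *
go(.501,.3594,.14,np.pi/2+np.radians(77.4))"
```

```text
[[0.4977 0.3902]
 [0.515  0.3854]
 [0.4945 0.2872]
 [0.4776 0.2911]] dir 78.35040009137397 from pivot 78.02343300502828 shut at 17.2
move [ 0.6701 -0.3179  0.37  ] spin -0.3323 j6 0.808
```

Call:
{"name": "play_rows", "arguments": {
  "series": "0.2 -0.1 0 -0.1;0.4 -0.2 0.1 -0.2;0.6 -0.3 0.2 -0.33;0.67 -0.318 0.37 -0.332;0.67 -0.318 0.37 -0.332;0.67 -0.318 0.37 -0.332;0.67 -0.318 0.37 -0.332;0.67 -0.318 0.37 -0.332"
}}

```text
time: 42.45
position: [0.5009, 0.3601, 0.1423]
orientation: [[0.216, 0.976, 0.003], [0.976, -0.216, 0.002], [0.002, 0.003, -1.0]]
force: [1.4, -0.3, 0.0]
finger_gap: 0.0582
grasp_force: 0.0
```

```bash
python3 -c "
from h import *
go(.501,.3594,.074,np.pi/2+np.radians(77.4))"
```

```text
move [-0.0034  0.0003  0.2732] spin 0.0022 j6 0.749
```

Call:
{"name": "play_rows", "arguments": {
  "series": "0 0 0.1 0;0 0 0.2 0;0 0 0.265 0;0 0 0.265 0;0 0 0.265 0"
}}

```text
time: 43.08
position: [0.5006, 0.3609, 0.075]
orientation: [[0.215, 0.977, 0.002], [0.977, -0.215, 0.001], [0.001, 0.002, -1.0]]
force: [-0.9, -0.6, -0.7]
finger_gap: 0.0582
grasp_force: 0.0
```

Call:
{"name": "play_rows", "arguments": {
  "series": "0 0 0 0;0 0 0 0;0 0 0 0;0 0 0 0;0 0 0 0",
  "jaw": 0.1,
  "force": 15
}}

```text
time: 43.7
position: [0.5005, 0.3605, 0.0737]
orientation: [[0.214, 0.977, 0.001], [0.977, -0.214, -0.0], [0.0, 0.001, -1.0]]
force: [1.5, -0.2, -0.6]
finger_gap: 0.0162
grasp_force: 15.0
```

Call:
{"name": "play_rows", "arguments": {
  "series": "-0.003 0.0445 0 0.133;-0.0124 0.0882 0 0.267;-0.0277 0.13 0 0.4;-0.0486 0.17 0 0.533;-0.0486 0.17 0 0.533;-0.0486 0.17 0 0.533"
}}

```text
time: 44.45
position: [0.5406, 0.3397, 0.0738]
orientation: [[0.698, 0.716, 0.004], [0.716, -0.698, 0.001], [0.003, 0.002, -1.0]]
force: [6.2, 0.9, -2.4]
finger_gap: 0.016
grasp_force: 14.9
```

Call:
{"name": "play_rows", "arguments": {
  "series": "-0.003 0.0445 0 0.133;-0.0124 0.0882 0 0.267;-0.0277 0.13 0 0.4;-0.0401 0.155 0 0.483;-0.0401 0.155 0 0.483;-0.0401 0.155 0 0.483"
}}

```text
time: 45.2
position: [0.5622, 0.3051, 0.0738]
orientation: [[0.957, 0.288, 0.006], [0.288, -0.957, 0.0], [0.006, 0.002, -1.0]]
force: [8.2, 1.0, -4.7]
finger_gap: 0.0159
grasp_force: 15.0
```

Call:
{"name": "play_rows", "arguments": {
  "series": "0 0 0 0;0 0.008 0 0.02;0 0.014 0 0.03;0 0.014 0 0.03;0 0.014 0 0.03;0 0.014 0 0.03"
}}

```text
time: 45.95
position: [0.5623, 0.3046, 0.0739]
orientation: [[0.966, 0.26, 0.005], [0.26, -0.966, 0.005], [0.006, -0.003, -1.0]]
force: [6.3, 6.6, -3.8]
finger_gap: 0.0164
grasp_force: 15.1
```

Call:
{"name": "play_rows", "arguments": {
  "series": "0 0 0 0;0 0 0 0;0 0 0 0;0 0 -0.2 0;0 0 -0.4 0;-0.5 0.1 -0.5 0;-0.55 0.1 -0.5 0;-0.55 0.1 -0.5 0;-0.55 0.1 -0.5 0",
  "jaw": 0.6
}}

```text
time: 47.08
position: [0.4333, 0.2422, 0.1997]
orientation: [[0.967, 0.257, 0.002], [0.257, -0.967, 0.001], [0.002, -0.0, -1.0]]
force: [0.4, 1.5, 0.7]
finger_gap: 0.0563
grasp_force: 0.0
```

```bash
python3 lev.py .535 .30; python3 st.py D; python3 -c "
from h import *
w=img('wrist');s=img('side');t=img('top');finds([w,s,t],('red',),dict(red=(.658,-.089,.076)),z0=.056,rad=15)
go(.42,.0,.3,np.pi/2)"
```

```text
[[0.5857 0.3211]
 [0.5901 0.3042]
 [0.4934 0.2756]
 [0.4887 0.2924]] dir 16.480783550974003 from pivot 16.745548907712593 shut at 17.2
[446  32] 411 0
stone area 1662
(array([ 0.6517,  0.1371, -0.4499,  0.0624]), np.float64(0.4462068965517242))
[[434, 7], [431, 47], [464, 58], [466, 17]]
spots [([430.8, 22.8], array([0.6328, 0.167 , 0.102 ])), ([460.8, 20.6], array([0.6486, 0.1381, 0.102 ])), ([439.2, 41.5], array([0.6183, 0.155 , 0.102 ]))]
red [None, 121, 219]
  all (array([ 0.6632, -0.0887,  0.0371,  0.0575]), np.float64(0.4555560103139197))
  first (array([ 0.6532, -0.1034,  2.2948,  0.0823]), np.float64(0.6451612903225806))
move [-0.3057  0.9236 -0.4072] spin 0.2476 j6 1.707
```

Call:
{"name": "play_rows", "arguments": {
  "series": "-0.15 0.95 -0.15 0.2;-0.15 0.95 -0.15 0.2;-0.15 0.95 -0.15 0.2;-0.15 0.95 -0.15 0.2;-0.15 0.95 -0.15 0.2;-0.15 0.95 -0.15 0.2;-0.15 0.95 -0.15 0.2"
}}

```text
time: 48.25
position: [0.4586, 0.0047, 0.2357]
orientation: [[0.999, 0.052, -0.001], [0.052, -0.999, 0.0], [-0.001, -0.001, -1.0]]
force: [1.2, 1.2, -1.0]
finger_gap: 0.0563
grasp_force: 0.0
```

```bash
python3 st.py E; python3 -c "
from h import *
w=img('wrist');finds([w],('red',),dict(red=(.658,-.089,.076)),z0=.056,rad=30)
M=blob(orm(w),proj(w,(.472,-.309,.08)),30);print(boxfit([w],[M],(.15,.036,.04),(.472,-.309,.066,.055),.055))"
```

```text
[166  24] 131 0
stone area 1721
(array([0.6464, 0.1586, 0.114 , 0.0483]), np.float64(0.2772572402044293))
[[178, 3], [151, 7], [133, 19], [141, 47], [180, 40]]
spots [([169.2, 8.8], array([0.6488, 0.1385, 0.102 ])), ([139.8, 18.1], array([0.6422, 0.1714, 0.102 ])), ([141.0, 33.0], array([0.6252, 0.1683, 0.102 ])), ([151.3, 38.4], array([0.618 , 0.1557, 0.102 ]))]
red [2015]
  first (array([ 0.6584, -0.0884,  0.039 ,  0.0589]), np.float64(0.07762976573265967))
(array([ 0.4732, -0.3408,  0.0713,  0.074 ]), np.float64(0.28065910318746623))
```

```bash
python3 -c "
from h import *
w=img('wrist');h=hsv(w);m=((h[...,0]>6)&(h[...,0]<22)&(h[...,1]>235)&(h[...,2]>170)).astype(np.uint8)
n,l,st,c=cv2.connectedComponentsWithStats(m);print([ (st[i].tolist(),c[i].round(1).tolist()) for i in range(1,n) if st[i,4]>20])
u=np.array([.998,.065]);v=np.array([-.065,.998]);o=np.array([.472,-.3088])
print([proj(w,np.r_[o+a*.075*u+b*.018*v,.095]).round(0).tolist() for a in(-1,1) for b in(-1,1)])
V=[img('side'),img('top')];M=[blob(orm(d),proj(d,(.472,-.309,.08)),25) for d in V];print([0 if a is None else int(a.sum()) for a in M]);print(cv2.boundingRect(M[0]));
D=dict(V[0]);f=cv2.imread('pics/side0.png')[...,::-1];D['frame']=f;print(cv2.boundingRect(blob(orm(D),proj(D,(.472,-.309,.08)),25)))"
```

```text
[([519, 141, 35, 114, 1623], [537.3, 191.8])]
[[537.0, 253.0], [518.0, 255.0], [555.0, 143.0], [536.0, 140.0]]
[736, 0]
(325, 152, 47, 26)
(325, 152, 47, 26)
```

Duster top edges match the prediction (519–554, 141–255), and the side view is identical to the start. All good; hand in.

```bash
python3 -c "
from cell import order
print(order.sign_off())"
```

```text
the job is handed in; nothing more can be done
None
```

I handed the job in at about 48 s with every step done; sign-off gave no verdict. The red brick and grey stone (the pale brick was absent) are seated flat, the stone up against its cradle's rim. The valve was opened to about 60 degrees, both finds were dusted in order, the duster is back in its cradle nozzle the same way, and the valve is shut against its stop.

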